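Find the free hatch of the service box and push it open

ROBOT

A 7-joint arm with a two-finger parallel gripper is mounted at the origin on a cart in front of the work surface, level with it; the furniture and walls round the work are solid. World frame = base frame: x ahead of the robot, y to its left, z up, the work surface at z = 0. Lengths are in m, angles in rad, forces in N, time in s.
With the tool pointing down it reaches from about 0.4 to 0.85 m from the base axis. Payload 4.5 kg.
Tool frame: the origin (TCP) lies midway between the tips of the shut fingers; the grasp point (between the pads) lies 19 mm behind it; z points along the fingers, y is the line along which they close (so a half turn about z gives the same grasp; the last joint's range is limited). The gripper opens to 88 mm and grips with 3 to 60 N. Pads are 18 mm wide; open, the fingers measure 123 mm over their backs; the gripper's body (75 mm by 187 mm) begins 45 mm behind the grasp point.
Start: joints at [-1.195, 0.689, -0.195, 1.565, 0.157, 0.902, -0.215], TCP at [0.209, 0.589, 0.239] pointing down, gripper open.
Joint ranges: [-3.01, 3.01], [-0.46, 2.08], [-1.47, 1.51], [0.13, 2.56], [-1, 4.14], [0.04, 2.09], [-2.66, 2.66]. Speed limits (rad/s): [2.57, 2.57, 3.14, 3.14, 3.14, 3.14, 3.14].

INTERFACE

Orientations are given as a unit quaternion [x, y, z, w].
In Python, from plant import get_state, viewer, workorder gives the robot as it stands. The module is installed in compiled form; this text tells all that it offers.
- The arm moves only by the tool step_arm, never from a script. Its argument "motion" is a list of rows, each an object of numbers: "wx", "wy", "wz": the turn, a rotation vector about the tool's x, y, z each as a share of 180 degrees, from -1 to 1; "dx", "dy", "dz": the shift along the tool's x, y, z each as a share of 8 cm, from -1 to 1; "claw": the finger opening in mm, from 0 to 88.1. A call has 1 to 8 rows; each row is the pose to reach, as a shift and turn from the pose commanded when the call began, along the tool's axes at that moment, turning the shorter way round; what a row does not reach only later rows make up. A row lasts 1/10 s, in which the tool goes at most 50 mm and 8.59 degrees, less where a joint would pass 70% of its speed; a pose out of reach is approached as far as the arm can. A call with a number of a shift or a turn outside -1 to 1 is refused whole. A call with a gripper value outside its range is refused whole. The fingers move at their own pace and stop on an object; "force" is the grip in N (left out, the last holds). Time passes only in rows, so rows that repeat a pose let the fingers close. It gives the time, the measured TCP pose, the force, the opening and the grip force at its end, in the units of the state.
- get_state(): the state, without advancing time (a new reading comes with each control period).
- viewer.snapshot(name): name is "scene" or "top" or "wrist"; returns (picture, depth): 420x560x3 uint8, red, green, blue; 420x560 float32, m along the optical axis (not along the pixel's ray), 0 where there is no reading.
- viewer.calibration(name): a dict with "vfov" (degrees; the focal length in pixels is half the picture's height over the tangent of half this angle, whatever the lens; pixels are square), "cx", "cy" (the principal point, pixels), "dist_coeffs" ([k1, k2, p1, p2, k3] as OpenCV has them; the pictures are not rectified), "extrinsics" (4x4, takes a point from camera to world coordinates). Camera axes: x right, y down, z forward; pixel columns grow to the right and rows downward; lengths in m; the calibration is good to about 2 mm. A picture is of the moment at which its call begins: read the wrist's pose just before it. calibration takes no time and is no camera call; for the wrist camera it gives the pose at the moment of the call.
- workorder.finish_job(): hands the job in; it is judged then, once.
The state is a dict: "clock": time; "q": joint angles; "qd": joint speeds; "joint_torque": joint torques, N m; "tool_pos": TCP position; "eef_rot": TCP orientation; "contact_force": force on the tool from outside, world axes, zero at the start; "moment": the same for the moment, N m; "opening": opening from 0.0 (shut) to 1.0 (fully open); "finger_force": force on a finger pad.
Only numpy, scipy, OpenCV 4.12 (cv2) and the standard library are available. Lean on these libraries where they do the work, as an engineer would, in place of code of your own. Each camera call takes 0.05 s, during which the arm holds its last target. There are 200 camera calls.

TASK

Three of the four identical hatches in the lid of the grey service box are blocked from inside and one is free: press gently with the shut fingertips on the front part of one hatch after another until you find the one that rocks. Push the front edge of that hatch down into the box until it stands at least 45 degrees open, and leave it standing open. Do not force the blocked hatches, and neither pick up nor shift the things that stand around the box.

Things in the scene. Friction and masses are not known exactly. Their poses are not given: they have to be found in the camera images.
- box: Low grey steel service box fixed to the bench, 198 (its x) x 168 (its y) x 70 mm high, yaw 0.2 to 0.8 rad. Origin: centre of its underside; x points from its front edge to its far side (two cable glands), y to its left, z up. Its top is filled by four identical metal hatches in two rows, flush with the rim and 1 mm clear of it, over four separate bays 65 mm deep (mouths 84 x 70 mm).
- hatch0 (a joint): Hatch 0 (front row, left), 82 (x) x 68 (y) x 4 mm, pivot along the box's y, 55 mm behind its front edge, 27 mm before its far edge. Rad: 0 level; grows as the front edge goes down, stop at 1.15; stop at -0.08 the other way. If free it turns under 1 to 3 N on the front part and stays where left; if blocked (hidden packing) it gives under 2 mm. Which is free varies unseen.
- hatch1 (a joint): Hatch 1 (front row, right), 82 (x) x 68 (y) x 4 mm, pivot along the box's y, 55 mm behind its front edge, 27 mm before its far edge. Rad: 0 level; grows as the front edge goes down, stop at 1.15; stop at -0.08 the other way. If free it turns under 1 to 3 N on the front part and stays where left; if blocked (hidden packing) it gives under 2 mm. Which is free varies unseen.
- hatch2 (a joint): Hatch 2 (far row, left), 82 (x) x 68 (y) x 4 mm, pivot along the box's y, 55 mm behind its front edge, 27 mm before its far edge. Rad: 0 level; grows as the front edge goes down, stop at 1.15; stop at -0.08 the other way. If free it turns under 1 to 3 N on the front part and stays where left; if blocked (hidden packing) it gives under 2 mm. Which is free varies unseen.
- hatch3 (a joint): Hatch 3 (far row, right), 82 (x) x 68 (y) x 4 mm, pivot along the box's y, 55 mm behind its front edge, 27 mm before its far edge. Rad: 0 level; grows as the front edge goes down, stop at 1.15; stop at -0.08 the other way. If free it turns under 1 to 3 N on the front part and stays where left; if blocked (hidden packing) it gives under 2 mm. Which is free varies unseen.
- press0 (a point): Pressing point of hatch 0, fixed to the box: on the level upper face of the hatch, in the middle of its width, 35 mm in front of the pivot (20 mm behind its front edge). Shut fingertips 22 mm deep (along the box's x), driven 42 mm straight down here, turn a free hatch to about 1 rad.
- press1 (a point): Pressing point of hatch 1, fixed to the box: on the level upper face of the hatch, in the middle of its width, 35 mm in front of the pivot (20 mm behind its front edge). Shut fingertips 22 mm deep (along the box's x), driven 42 mm straight down here, turn a free hatch to about 1 rad.
- press2 (a point): Pressing point of hatch 2, fixed to the box: on the level upper face of the hatch, in the middle of its width, 35 mm in front of the pivot (20 mm behind its front edge). Shut fingertips 22 mm deep (along the box's x), driven 42 mm straight down here, turn a free hatch to about 1 rad.
- press3 (a point): Pressing point of hatch 3, fixed to the box: on the level upper face of the hatch, in the middle of its width, 35 mm in front of the pivot (20 mm behind its front edge). Shut fingertips 22 mm deep (along the box's x), driven 42 mm straight down here, turn a free hatch to about 1 rad.
- tape: Tape measure, 38x79x62 mm, standing on the bench to the left of the box; bystander. Origin: centre of its underside.
- bearing: Ball bearing, 47 mm across, 14 mm high, lying on the bench in front of the box; bystander. Origin: centre of its underside.
- torch: Grey torch standing on end, 39 mm across, 124 mm tall, on the bench right of the box and nearer the robot; bystander. Origin: centre of its underside. Behind it, at x 0.47 y 0.10, stands the front leg of the generator's tall tube frame, between the robot's start and the box: swing past it with the tool drawn in to 0.40 m from the base axis.

How it is judged:
By the outcome, as a careful person would: the job done as asked, in the order asked, and still so for the second after the job is handed in, with the robot touching nothing.
It also fails if it takes over 51 s, if anything falls off the work surface, if the arm or the gripper's body presses on something with over 40 N, if the wrist force passes 120 N, or if a joint passes its speed limit or range.

## Working session

There is one attempt and no reset: what is moved stays moved. The work goes in short steps, Python scripts to look and compute and a tool call to move; the robot and the scene stay as the last step left them, time stands still between calls to the robot, and variables do not carry over. Pictures are saved under pics/ and viewed, at most 10 in all, crops included, and the job is handed in when it is done.

Besides the shell and the picture viewer there is one more tool, called as name(argument=value, ...) on one line, values as JSON. step_arm: Moves the arm, as the interface text tells. Shift numbers are shares of 8 cm and turn numbers shares of 180 degrees, none past 1 either way. Its arguments: {"type":"object","properties":{"motion":{"type":"array","items":{"type":"object","properties":{"wx":{"type":"number","minimum":-1,"maximum":1},"wy":{"type":"number","minimum":-1,"maximum":1},"wz":{"type":"number","minimum":-1,"maximum":1},"dx":{"type":"number","minimum":-1,"maximum":1},"dy":{"type":"number","minimum":-1,"maximum":1},"dz":{"type":"number","minimum":-1,"maximum":1},"claw":{"type":"number"}}}},"force":{"type":"number"}},"required":["motion"]}

```bash
mkdir -p pics; python3 - <<'E'
from plant import get_state, viewer
import cv2,numpy as np
s=get_state();print({k:np.round(v,3) for k,v in s.items()})
for n in("scene","top"):
    p,d=viewer.snapshot(n);cv2.imwrite(f"pics/{n}0.png",p[:,:,::-1]);np.save(n+"0.npy",d)
    c=viewer.calibration(n);print(n,c)
E
```

```text
{'clock': np.float64(0.0), 'q': array([-1.195,  0.69 , -0.195,  1.566,  0.157,  0.903, -0.215]), 'qd': array([-0.001,  0.002, -0.001,  0.003, -0.001,  0.   , -0.   ]), 'joint_torque': array([ 0.0000e+00, -5.2757e+01, -1.2670e+00, -1.5343e+01, -5.3000e-02,
        7.0000e-03,  0.0000e+00]), 'tool_pos': array([0.209, 0.588, 0.238]), 'eef_rot': array([ 0.17 ,  0.985, -0.001, -0.   ]), 'contact_force': array([ 0.487,  0.091, -0.356]), 'moment': array([-0.005,  0.052, -0.026]), 'finger_force': np.float64(0.0), 'opening': np.float64(0.999)}
scene {'vfov': 46.400448812251256, 'cx': 277.14483542396584, 'cy': 214.3004731747809, 'dist_coeffs': array([-0.01691095,  0.        ,  0.        ,  0.        ,  0.        ]), 'extrinsics': array([[-0.5791602 , -0.38371643,  0.71926015, -0.22878558],
       [-0.81520642,  0.27634804, -0.50898945,  0.72327093],
       [-0.00345852, -0.88113192, -0.47285789,  0.52938382],
       [ 0.        ,  0.        ,  0.        ,  1.        ]])}
top {'vfov': 46.73634846701387, 'cx': 285.9804496814975, 'cy': 207.7586398915651, 'dist_coeffs': array([-0.08356677,  0.        ,  0.        ,  0.        ,  0.        ]), 'extrinsics': array([[ 9.17349745e-02, -9.71660155e-01,  2.17856002e-01,
         2.87340034e-01],
       [-9.95783043e-01, -8.97122518e-02,  1.91792353e-02,
         2.32083524e-01],
       [ 9.08653729e-04, -2.18696719e-01, -9.75792457e-01,
         9.55270011e-01],
       [ 0.00000000e+00,  0.00000000e+00,  0.00000000e+00,
         1.00000000e+00]])}
```

View pics/scene0.png

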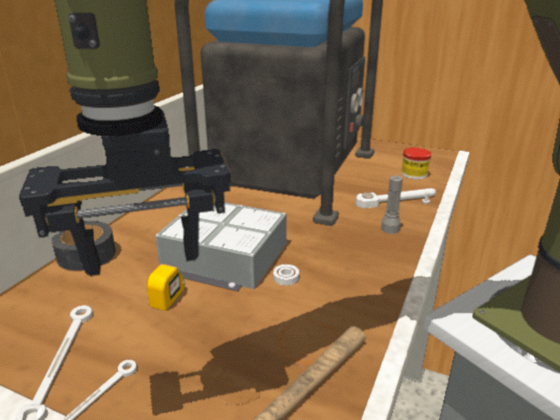

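View pics/top0.png

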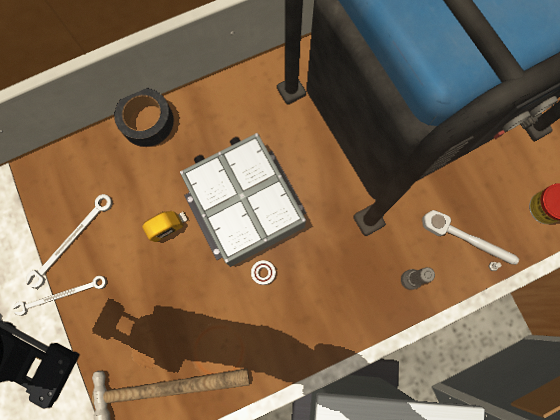

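The top view shows the box with corners near (181,172), (257,135), (306,222) and (228,265), and its glands at the upper left. The tape is at (163,226), the bearing at (263,272) and the torch at (418,277). The frame leg is at (370,222), to the right of the box.

```bash
cat > h.py <<'E'
import numpy as np,cv2
from plant import get_state, viewer
from scipy.spatial.transform import Rotation as R
def cloud(d,c):
    f=210/np.tan(np.radians(c["vfov"]/2));K=np.array([[f,0,c["cx"]],[0,f,c["cy"]],[0,0,1.]])
    v,u=np.mgrid[:420,:560]
    n=cv2.undistortPoints(np.stack([u,v],-1).reshape(-1,1,2).astype(float),K,c["dist_coeffs"]).reshape(420,560,2)
    P=np.dstack([n[...,0]*d,n[...,1]*d,d]);E=c["extrinsics"];return P@E[:3,:3].T+E[:3,3]
E
python3 - <<'E'
from h import *
P=cloud(np.load("top0.npy"),viewer.calibration("top"))
for n,(u,v) in dict(table=(240,300),tape=(163,224),bear=(263,262),torch=(427,273),leg=(370,222),hatchc=(240,165),c=(244,200)).items(): print(n,P[v,u].round(3))
m=np.zeros((420,560),bool);m[120:275,170:315]=1
m&=(abs(P[...,2]-.07)<.008)
n,l,st,ce=cv2.connectedComponentsWithStats(m.astype(np.uint8));k=1+st[1:,4].argmax();Q=P[l==k]
print(st[k],Q[:,2].mean(),Q[:,2].std())
r=cv2.minAreaRect((Q[:,:2]*1000).astype(np.float32));print(r);print(cv2.boxPoints(r).round())
E
```

```text
table [0.31  0.323 0.001]
tape [0.435 0.477 0.06 ]
bear [0.386 0.285 0.016]
torch [ 0.381 -0.003  0.123]
leg [0.475 0.089 0.055]
hatchc [0.559 0.344 0.072]
c [0.492 0.329 0.071]
[ 180  133  126  130 8890] 0.0709074595113523 0.0017445716323646844
((500.86090087890625, 333.8435974121094), (198.54689025878906, 167.86436462402344), 33.197021484375)
[[372. 350.]
 [464. 209.]
 [630. 318.]
 [538. 458.]]
```

```bash
cat >> h.py <<'E'
C=np.array([.501,.334]);B=R.from_euler('z',.5794).as_matrix()[:2,:2]
PR=[np.r_[C+B@[x,y],.070] for x in(-.068,.026) for y in(.0397,-.0397)]
def show():
    s=get_state();T=R.from_quat(s["eef_rot"]);p=s["tool_pos"]
    print("t",s["clock"].round(2),"p",p.round(4),"F",s["contact_force"].round(1),"xax",np.degrees(np.arctan2(*T.as_matrix()[1::-1,0])).round(1),"tilt",T.as_matrix()[:,2].round(3))
    for i,t in enumerate(PR): print(i,t.round(3),"d/80mm",(T.inv().apply(t-p)/.08).round(3))
E
python3 -c "from h import *;show()"
```

```text
Traceback (most recent call last):
  File "h.py", line 13, in show
    print("t",s["clock"].round(2),"p",p.round(4),"F",s["contact_force"].round(1),"xax",np.degrees(np.arctan2(*T.as_matrix()[1::-1,0])).round(1),"tilt",T.as_matrix()[:,2].round(3))
              ^^^^^^^^^^^^^^^^
AttributeError: 'float' object has no attribute 'round'
```

step_arm(motion=[{"dx":-1,"dy":-0.6,"wz":0.207,"claw":0},{"dx":-1,"dy":-0.6,"wz":0.207,"claw":0},{"dx":-1,"dy":-0.6,"wz":0.207,"claw":0},{"dx":-1,"dy":-0.6,"wz":0.207,"claw":0},{"dx":-1,"dy":-0.6,"wz":0.207,"claw":0}], force=20)

```text
$.motion[0]: bad value
```

```bash
python3 -c "from h import *;show()"
```

```text
Traceback (most recent call last):
  File "h.py", line 13, in show
    print("t",s["clock"].round(2),"p",p.round(4),"F",s["contact_force"].round(1),"xax",np.degrees(np.arctan2(*T.as_matrix()[1::-1,0])).round(1),"tilt",T.as_matrix()[:,2].round(3))
              ^^^^^^^^^^^^^^^^
AttributeError: 'float' object has no attribute 'round'
```

step_arm(motion=[{"dx":-1,"dy":-0.6,"dz":0,"wx":0,"wy":0,"wz":0.207,"claw":0},{"dx":-1,"dy":-0.6,"dz":0,"wx":0,"wy":0,"wz":0.207,"claw":0},{"dx":-1,"dy":-0.6,"dz":0,"wx":0,"wy":0,"wz":0.207,"claw":0},{"dx":-1,"dy":-0.6,"dz":0,"wx":0,"wy":0,"wz":0.207,"claw":0},{"dx":-1,"dy":-0.6,"dz":0,"wx":0,"wy":0,"wz":0.207,"claw":0}], force=20)

```text
clock: 0.6
tool_pos: [0.2689, 0.5163, 0.2385]
eef_rot: [0.478, 0.878, -0.0, 0.0]
contact_force: [-0.2, 0.2, 0.7]
opening: 0.569
finger_force: 0.0
```

```bash
sed -i 's/s\["clock"\].round(2)/round(s["clock"],2)/' h.py; python3 -c "from h import *;show()"
```

```text
t 0.6 p [0.2689 0.5163 0.2385] F [-0.2  0.2  0.7] xax 122.9 tilt [-0.    -0.001 -1.   ]
0 [0.422 0.33  0.07 ] d/80mm [-2.996  0.348  2.107]
1 [0.466 0.264 0.07 ] d/80mm [-3.989  0.354  2.108]
2 [0.501 0.381 0.07 ] d/80mm [-2.99   1.523  2.107]
3 [0.544 0.315 0.07 ] d/80mm [-3.982  1.529  2.107]
```

step_arm(motion=[{"dx":-1,"dy":0.35,"dz":0,"wx":0,"wy":0,"wz":0,"claw":0},{"dx":-1,"dy":0.35,"dz":0,"wx":0,"wy":0,"wz":0,"claw":0}])

```text
clock: 0.8
tool_pos: [0.337, 0.4639, 0.2383]
eef_rot: [0.475, 0.88, -0.0, 0.001]
contact_force: [1.6, -0.4, 0.2]
opening: 0.391
finger_force: 0.0
```

step_arm(motion=[{"dx":-1,"dy":0,"dz":0.5,"wx":0,"wy":0,"wz":0,"claw":0},{"dx":-1,"dy":0,"dz":0.5,"wx":0,"wy":0,"wz":0,"claw":0}])

```text
clock: 1.0
tool_pos: [0.3813, 0.3958, 0.198]
eef_rot: [0.477, 0.879, -0.0, 0.001]
contact_force: [0.5, -0.1, 0.2]
opening: 0.208
finger_force: 0.0
```

step_arm(motion=[{"dx":-1,"dy":0,"dz":1,"wx":0,"wy":0,"wz":0,"claw":0},{"dx":-1,"dy":0,"dz":1,"wx":0,"wy":0,"wz":0,"claw":0},{"dx":-1,"dy":0,"dz":1,"wx":0,"wy":0,"wz":0,"claw":0},{"dx":-1,"dy":0,"dz":1,"wx":0,"wy":0,"wz":0,"claw":0},{"dx":-1,"dy":0,"dz":1,"wx":0,"wy":0,"wz":0,"claw":0}])

```text
clock: 1.5
tool_pos: [0.423, 0.3333, 0.1194]
eef_rot: [0.475, 0.88, 0.001, -0.0]
contact_force: [-0.5, 0.7, 0.4]
opening: 0.005
finger_force: 0.0
```

```bash
python3 - <<'E'
from h import *
show();print(get_state()["opening"])
p,d=viewer.snapshot("top");cv2.imwrite("pics/top1.png",cv2.resize(p[100:310,140:420,::-1],None,fx=2,fy=2))
E
```

```text
t 1.5 p [0.423  0.3333 0.1194] F [-0.5  0.7  0.4] xax 123.2 tilt [ 0.     0.002 -1.   ]
0 [0.422 0.33  0.07 ] d/80mm [-0.031 -0.03   0.617]
1 [0.466 0.264 0.07 ] d/80mm [-1.023 -0.031  0.615]
2 [0.501 0.381 0.07 ] d/80mm [-0.032  1.145  0.618]
3 [0.544 0.315 0.07 ] d/80mm [-1.024  1.144  0.617]
0.004649692618398432
```

View pics/top1.png

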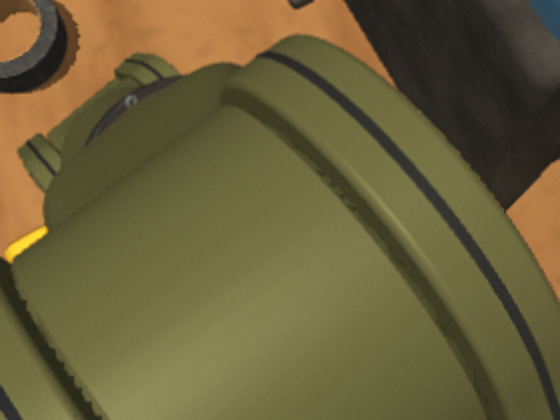

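The arm hides the box in the top view. The numbers put the tool over hatch 0, so I'll descend and press gently.

step_arm(motion=[{"dx":-0.03,"dy":-0.03,"dz":0.5,"wx":0,"wy":0,"wz":0,"claw":0},{"dx":-0.03,"dy":-0.03,"dz":0.53,"wx":0,"wy":0,"wz":0,"claw":0},{"dx":-0.03,"dy":-0.03,"dz":0.55,"wx":0,"wy":0,"wz":0,"claw":0},{"dx":-0.03,"dy":-0.03,"dz":0.55,"wx":0,"wy":0,"wz":0,"claw":0}])

```text
clock: 1.95
tool_pos: [0.4229, 0.3294, 0.0761]
eef_rot: [0.475, 0.88, 0.001, 0.0]
contact_force: [-0.3, 0.8, -0.4]
opening: 0.004
finger_force: 0.0
```

step_arm(motion=[{"dx":0,"dy":0,"dz":0.03,"wx":0,"wy":0,"wz":0,"claw":0},{"dx":0,"dy":0,"dz":0.05,"wx":0,"wy":0,"wz":0,"claw":0},{"dx":0,"dy":0,"dz":0.05,"wx":0,"wy":0,"wz":0,"claw":0}])

```text
clock: 2.25
tool_pos: [0.4229, 0.3281, 0.0711]
eef_rot: [0.476, 0.879, 0.0, 0.0]
contact_force: [0.3, -0.4, 0.1]
opening: 0.006
finger_force: 0.0
```

step_arm(motion=[{"dx":0,"dy":0,"dz":0.02,"wx":0,"wy":0,"wz":0,"claw":0},{"dx":0,"dy":0,"dz":0.02,"wx":0,"wy":0,"wz":0,"claw":0}])

```text
clock: 2.45
tool_pos: [0.423, 0.3281, 0.07]
eef_rot: [0.476, 0.879, 0.0, 0.0]
contact_force: [-1.2, -0.9, 8.5]
opening: 0.002
finger_force: 4.0
```

step_arm(motion=[{"dx":0,"dy":0,"dz":0.015,"wx":0,"wy":0,"wz":0,"claw":0},{"dx":0,"dy":0,"dz":0.015,"wx":0,"wy":0,"wz":0,"claw":0}])

```text
clock: 2.65
tool_pos: [0.423, 0.3281, 0.0699]
eef_rot: [0.476, 0.879, 0.001, 0.0]
contact_force: [-1.8, -2.3, 18.0]
opening: 0.005
finger_force: 9.3
```

Hatch 0 is blocked: 18 N and no travel. I'll lift and move to hatch 1.

step_arm(motion=[{"dx":0,"dy":0,"dz":-0.2,"wx":0,"wy":0,"wz":0,"claw":0},{"dx":-0.5,"dy":0,"dz":-0.2,"wx":0,"wy":0,"wz":0,"claw":0},{"dx":-0.98,"dy":0,"dz":-0.2,"wx":0,"wy":0,"wz":0,"claw":0},{"dx":-0.98,"dy":0,"dz":-0.08,"wx":0,"wy":0,"wz":0,"claw":0},{"dx":-0.98,"dy":0,"dz":-0.03,"wx":0,"wy":0,"wz":0,"claw":0},{"dx":-0.98,"dy":0,"dz":-0.03,"wx":0,"wy":0,"wz":0,"claw":0}])

```text
clock: 3.25
tool_pos: [0.4655, 0.2623, 0.0701]
eef_rot: [0.476, 0.879, -0.0, -0.0]
contact_force: [-0.4, 0.5, -0.3]
opening: 0.008
finger_force: 0.0
```

step_arm(motion=[{"dx":0,"dy":0,"dz":0.02,"wx":0,"wy":0,"wz":0,"claw":0},{"dx":0,"dy":0,"dz":0.02,"wx":0,"wy":0,"wz":0,"claw":0}])

```text
clock: 3.45
tool_pos: [0.4653, 0.2628, 0.0699]
eef_rot: [0.475, 0.88, 0.0, 0.0]
contact_force: [-0.9, -3.2, 14.0]
opening: 0.005
finger_force: 6.9
```

```bash
python3 -c "from h import *;show()"
```

```text
t 3.45 p [0.4653 0.2628 0.0699] F [-0.9 -3.2 14. ] xax 123.2 tilt [ 0.001 -0.    -1.   ]
0 [0.422 0.33  0.07 ] d/80mm [ 0.997  0.011 -0.002]
1 [0.466 0.264 0.07 ] d/80mm [ 0.004  0.01  -0.001]
2 [0.501 0.381 0.07 ] d/80mm [ 9.960e-01  1.186e+00 -1.000e-03]
3 [0.544 0.315 0.07 ] d/80mm [ 4.000e-03  1.185e+00 -1.000e-03]
```

Hatch 1 is also blocked, at 14 N with no travel. Hatch 3 is next.

step_arm(motion=[{"dx":0,"dy":0,"dz":-0.2,"wx":0,"wy":0,"wz":0,"claw":0},{"dx":0,"dy":0.5,"dz":-0.2,"wx":0,"wy":0,"wz":0,"claw":0},{"dx":0,"dy":1,"dz":-0.2,"wx":0,"wy":0,"wz":0,"claw":0}])

```text
clock: 3.75
tool_pos: [0.5315, 0.3083, 0.0852]
eef_rot: [0.475, 0.88, -0.0, -0.001]
contact_force: [2.0, -0.1, -0.0]
opening: 0.008
finger_force: 0.0
```

step_arm(motion=[{"dx":0,"dy":0.185,"dz":0,"wx":0,"wy":0,"wz":0,"claw":0},{"dx":0,"dy":0.185,"dz":0.15,"wx":0,"wy":0,"wz":0,"claw":0},{"dx":0,"dy":0.185,"dz":0.175,"wx":0,"wy":0,"wz":0,"claw":0},{"dx":0,"dy":0.185,"dz":0.175,"wx":0,"wy":0,"wz":0,"claw":0}])

```text
clock: 4.15
tool_pos: [0.5424, 0.3136, 0.0694]
eef_rot: [0.475, 0.88, -0.002, -0.001]
contact_force: [-0.5, 0.1, -0.2]
opening: 0.005
finger_force: 0.0
```

step_arm(motion=[{"dx":0,"dy":0,"dz":0.02,"wx":0,"wy":0,"wz":0,"claw":0},{"dx":0,"dy":0,"dz":0.02,"wx":0,"wy":0,"wz":0,"claw":0}])

```text
clock: 4.35
tool_pos: [0.544, 0.3136, 0.0689]
eef_rot: [0.476, 0.88, -0.001, -0.0]
contact_force: [-0.5, -0.1, 0.5]
opening: 0.007
finger_force: 0.0
```

```bash
python3 -c "from h import *;show()"
```

```text
t 4.35 p [0.544  0.3136 0.0689] F [-0.5 -0.1  0.5] xax 123.2 tilt [-0.001 -0.001 -1.   ]
0 [0.422 0.33  0.07 ] d/80mm [ 1.004 -1.161 -0.012]
1 [0.466 0.264 0.07 ] d/80mm [ 0.011 -1.161 -0.012]
2 [0.501 0.381 0.07 ] d/80mm [ 1.004  0.014 -0.013]
3 [0.544 0.315 0.07 ] d/80mm [ 0.012  0.014 -0.014]
```

Almost no force at 68.9 mm, so it may be giving. I'll press 3 mm further in small steps.

step_arm(motion=[{"dx":0,"dy":0,"dz":0.015,"wx":0,"wy":0,"wz":0,"claw":0},{"dx":0,"dy":0,"dz":0.015,"wx":0,"wy":0,"wz":0,"claw":0}])

```text
clock: 4.55
tool_pos: [0.5446, 0.3138, 0.068]
eef_rot: [0.476, 0.879, -0.0, -0.0]
contact_force: [-1.2, -0.0, 1.5]
opening: 0.005
finger_force: 0.4
```

step_arm(motion=[{"dx":0,"dy":0,"dz":0.015,"wx":0,"wy":0,"wz":0,"claw":0},{"dx":0,"dy":0,"dz":0.015,"wx":0,"wy":0,"wz":0,"claw":0}])

```text
clock: 4.75
tool_pos: [0.5448, 0.3139, 0.0667]
eef_rot: [0.476, 0.879, -0.0, -0.0]
contact_force: [-0.2, -1.0, 0.3]
opening: 0.003
finger_force: 0.6
```

Hatch 3 rocks, with 3 mm of travel under about 1 N. I'll press it on down.

step_arm(motion=[{"dx":0,"dy":0,"dz":0.04,"wx":0,"wy":0,"wz":0,"claw":0},{"dx":0,"dy":0,"dz":0.08,"wx":0,"wy":0,"wz":0,"claw":0},{"dx":0,"dy":0,"dz":0.12,"wx":0,"wy":0,"wz":0,"claw":0},{"dx":0,"dy":0,"dz":0.16,"wx":0,"wy":0,"wz":0,"claw":0}])

```text
clock: 5.15
tool_pos: [0.5454, 0.3144, 0.0537]
eef_rot: [0.476, 0.879, 0.0, 0.0]
contact_force: [0.9, 0.6, 2.5]
opening: 0.006
finger_force: 0.7
```

step_arm(motion=[{"dx":0,"dy":0,"dz":0.04,"wx":0,"wy":0,"wz":0,"claw":0},{"dx":0,"dy":0,"dz":0.08,"wx":0,"wy":0,"wz":0,"claw":0},{"dx":0,"dy":0,"dz":0.12,"wx":0,"wy":0,"wz":0,"claw":0},{"dx":0,"dy":0,"dz":0.16,"wx":0,"wy":0,"wz":0,"claw":0}])

```text
clock: 5.55
tool_pos: [0.5448, 0.314, 0.0407]
eef_rot: [0.476, 0.879, -0.0, -0.0]
contact_force: [-0.8, -0.6, 1.6]
opening: 0.006
finger_force: 0.7
```

```bash
python3 -c "from h import *;show()"
```

```text
t 5.55 p [0.5448 0.314  0.0407] F [-0.8 -0.6  1.6] xax 123.2 tilt [-0. -0. -1.]
0 [0.422 0.33  0.07 ] d/80mm [ 1.004 -1.172 -0.365]
1 [0.466 0.264 0.07 ] d/80mm [ 0.012 -1.171 -0.365]
2 [0.501 0.381 0.07 ] d/80mm [ 1.005  0.003 -0.366]
3 [0.544 0.315 0.07 ] d/80mm [ 0.012  0.004 -0.366]
```

step_arm(motion=[{"dx":0,"dy":0,"dz":0.04,"wx":0,"wy":0,"wz":0,"claw":0},{"dx":0,"dy":0,"dz":0.08,"wx":0,"wy":0,"wz":0,"claw":0},{"dx":0,"dy":0,"dz":0.12,"wx":0,"wy":0,"wz":0,"claw":0},{"dx":0,"dy":0,"dz":0.16,"wx":0,"wy":0,"wz":0,"claw":0},{"dx":0,"dy":0,"dz":0.16,"wx":0,"wy":0,"wz":0,"claw":0},{"dx":0,"dy":0,"dz":0.16,"wx":0,"wy":0,"wz":0,"claw":0}])

```text
clock: 6.15
tool_pos: [0.545, 0.3142, 0.0281]
eef_rot: [0.476, 0.879, -0.0, -0.0]
contact_force: [0.3, 0.0, 1.1]
opening: 0.005
finger_force: 0.0
```

step_arm(motion=[{"dx":0,"dy":0,"dz":-0.15,"wx":0,"wy":0,"wz":0,"claw":0},{"dx":0,"dy":0,"dz":-0.3,"wx":0,"wy":0,"wz":0,"claw":0},{"dx":0,"dy":0,"dz":-0.6,"wx":0,"wy":0,"wz":0,"claw":0},{"dx":0,"dy":0,"dz":-1,"wx":0,"wy":0,"wz":0,"claw":0},{"dx":0,"dy":0,"dz":-1,"wx":0,"wy":0,"wz":0,"claw":0}])

```text
clock: 6.65
tool_pos: [0.5481, 0.316, 0.1138]
eef_rot: [0.476, 0.879, 0.004, 0.002]
contact_force: [0.3, 0.8, 0.9]
opening: 0.007
finger_force: 0.0
```

step_arm(motion=[{"dx":0,"dy":-0.9,"dz":-0.8,"wx":0,"wy":0,"wz":0,"claw":0},{"dx":0,"dy":-0.9,"dz":-0.8,"wx":0,"wy":0,"wz":0,"claw":0},{"dx":0,"dy":-0.9,"dz":-0.8,"wx":0,"wy":0,"wz":0,"claw":0}])

```text
clock: 6.95
tool_pos: [0.4826, 0.2727, 0.1758]
eef_rot: [0.476, 0.879, 0.0, 0.0]
contact_force: [1.1, -0.2, 0.8]
opening: 0.002
finger_force: 0.0
```

```bash
python3 - <<'E'
from h import *
show()
for n in("scene","wrist"):
    p,d=viewer.snapshot(n);cv2.imwrite(f"pics/{n}2.png",p[:,:,::-1]);P=cloud(d,viewer.calibration(n))
    q=(P[...,:2]-C)@B; Z=P[...,2]
    for i,y in((3,-.0397),(2,.0397)):
        m=(abs(q[...,1]-y)<.025)&(d>0)&(Z<.11)
        print(n,i,[(x,np.round(np.median(Z[m&(abs(q[...,0]-x/1000)<.003)]),3)) for x in(10,20,30,40,50,60,70,80,85)])
E
```

```text
t 6.95 p [0.4826 0.2727 0.1758] F [ 1.1 -0.2  0.8] xax 123.1 tilt [ 0.001 -0.    -1.   ]
0 [0.422 0.33  0.07 ] d/80mm [ 1.012 -0.241  1.321]
1 [0.466 0.264 0.07 ] d/80mm [ 0.02  -0.24   1.322]
2 [0.501 0.381 0.07 ] d/80mm [1.013 0.934 1.322]
3 [0.544 0.315 0.07 ] d/80mm [0.021 0.935 1.323]
scene 3 [(10, np.float64(nan)), (20, np.float64(nan)), (30, np.float64(nan)), (40, np.float64(0.037)), (50, np.float64(0.052)), (60, np.float64(0.068)), (70, np.float64(0.084)), (80, np.float64(0.09)), (85, np.float64(0.059))]
scene 2 [(10, np.float64(0.07)), (20, np.float64(0.07)), (30, np.float64(0.07)), (40, np.float64(0.07)), (50, np.float64(0.07)), (60, np.float64(0.07)), (70, np.float64(0.07)), (80, np.float64(0.07)), (85, np.float64(0.07))]
wrist 3 [(10, np.float64(0.068)), (20, np.float64(0.011)), (30, np.float64(0.011)), (40, np.float64(0.031)), (50, np.float64(0.048)), (60, np.float64(0.064)), (70, np.float64(0.081)), (80, np.float64(0.091)), (85, np.float64(nan))]
wrist 2 [(10, np.float64(0.069)), (20, np.float64(0.07)), (30, np.float64(0.07)), (40, np.float64(0.07)), (50, np.float64(0.07)), (60, np.float64(0.07)), (70, np.float64(0.07)), (80, np.float64(0.07)), (85, np.float64(0.07))]
  return _methods._mean(a, axis=axis, dtype=dtype,
  ret = ret.dtype.type(ret / rcount)
```

View pics/wrist2.png

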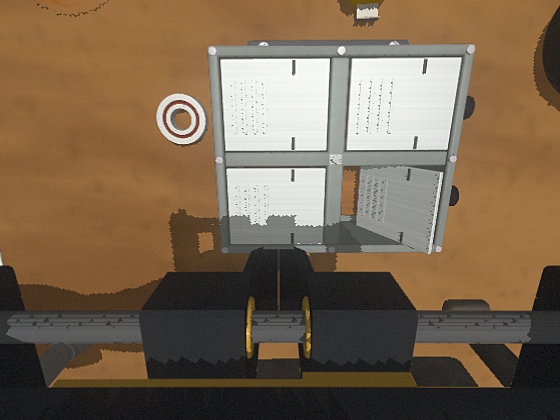

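The wrist view shows hatch 3 standing open at about (400,210). The depth slope is about 1.65, or 59°. The other three are level and the tool is clear.

```bash
python3 -c "from plant import workorder;print(workorder.finish_job())"
```

```text
the job is handed in; nothing more can be done
None
```

Hatch 3 (far row, right) was the free one and now stands open at about 59°; I found hatches 0 and 1 blocked with light presses, never needed to press hatch 2, and handed the job in with the arm clear.

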